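# Let the last sweets out of the globe dispenser into the dish

### The arm

A 7-joint arm with a two-finger parallel gripper is mounted at the origin on the work surface. World frame = base frame: x ahead of the robot, y to its left, z up, the work surface at z = 0. Lengths are in m, angles in rad, forces in N, time in s.
With the tool pointing down it reaches from about 0.4 to 0.85 m from the base axis. Payload 10.4 kg.
Tool frame: the origin (TCP) lies at the very end of the fingers, on their centre line; the grasp point (between the pads) lies 19 mm behind it (bot.grip_point_offset is the distance from the TCP to the grasp point, in m); z points along the fingers, y is the line along which they close (so a half turn about z gives the same grasp; the last joint's range is limited). The gripper opens to 85 mm and grips with 20 to 120 N. Pads are 22 mm wide; open, the fingers measure 114 mm over their backs; the gripper's body (76 mm by 85 mm) begins 54 mm behind the grasp point. The pads swing forward as they close: fully open they stand 13 mm farther back than shut.
Start: joints at [-1.321, 0.332, -0.065, 1.46, 0.022, 1.35, -0.088], TCP at [0.168, 0.602, 0.231] pointing down, gripper open.
Joint ranges: [-2.6, 2.6], [-0.5, 2.12], [-1.47, 1.34], [0.16, 2.42], [-1.27, 4.41], [0.06, 2.06], [-2.6, 2.6]. Speed limits (rad/s): [2.22, 2.22, 2.79, 2.79, 3.14, 3.14, 3.14].

### API

Orientations are given as a rotation vector (axis times angle).
In Python, from plant import bot gives the robot as it stands.
- The arm moves only by the tool move_arm, never from a script. Its argument "steps" is a list of rows, each a list of 5 numbers: the opening, from 0 (shut) to 1 (fully open), then the shift along the tool's x, y, z as a fraction of full scale, then the turn about the tool's z as a fraction of full scale. A call has 1 to 12 rows; each row is the pose to reach, as a shift and turn from the pose commanded when the call began, along the tool's axes at that moment, turning the shorter way round; what a row does not reach only later rows make up. Full scale, the value 1, is 40 cm for a shift and 180 degrees for a turn. A row lasts 1/10 s, in which the tool goes at most 50 mm and 8.59 degrees, less where a joint would pass 70% of its speed; a pose out of reach is approached as far as the arm can. A call with a number of a shift or a turn outside -1 to 1 is refused whole. A call with a gripper value outside its range is refused whole. The fingers move at their own pace and stop on an object; the grip force is fixed at half the most. Time passes only in rows, so rows that repeat a pose let the fingers close. It gives the time, the measured TCP pose, the force, the opening and the grip force at its end, in the units of the state.
- bot.read_state(): the state, without advancing time (a new reading comes with each control period).
- bot.snapshot(name): name is "scene" or "side" or "wrist"; returns a dict with "img" (480x640x3 uint8, blue, green, red), "K" (3x3 intrinsics, pixels), "pose" (4x4, takes a point from camera to world coordinates). Camera axes: x right, y down, z forward; pixel columns grow to the right and rows downward; lengths in m; the calibration is good to about 2 mm. A picture is of the moment at which its call begins. There is no depth.
- bot.close_job(): hands the job in; it is judged then, once.
The state is a dict: "time": time; "joint_pos": joint angles; "qd": joint speeds; "joint_efforts": joint torques, N m; "ee_pos": TCP position; "tool_rot": TCP orientation; "force": force on the tool from outside, world axes, zero at the start; "torque": the same for the moment, N m; "opening": opening from 0.0 (shut) to 1.0 (fully open); "finger_force": force on a finger pad.
Only numpy, scipy, OpenCV 4.12 (cv2) and the standard library are available. Lean on these libraries where they do the work, as an engineer would, in place of code of your own. Each camera call takes 0.05 s, during which the arm holds its last target. There are 200 camera calls.

### The job

Serve the three round sweets waiting behind the gate of the globe dispenser: push the little china dish along the shelf with the fingertips, without gripping or lifting it, until it stands in front of the chute with its near rim tucked under the chute's lip and the falling sweets will land near its middle. Then press the finger paddle of the brass rocking lever all the way down with the fingertips, hold it down until all three sweets have rolled into the dish, and let it up so that the gate drops shut. Do not touch the sweets or let one fall on the shelf, and leave the ornaments where they stand.

Things in the scene. Friction and masses are not known exactly. Their poses are not given: they have to be found in the camera images.
- dispenser: Fixed sweet dispenser: cherry plinth 12 mm thick, gold-toned pedestal, empty clear glass globe 120 mm across (cap top 265 mm up), and an open wooden chute (39 mm wide, walls 22 mm high) sloping down from under the globe. Origin on the shelf under the pedestal. Its axes: -x points level down the chute to its lip, +y to the side where the finger paddle is, z up.
- lip (a point): Middle of the chute's lower edge (its lip), at the top of the chute floor, 44 mm above the shelf; the chute's underside there is 40 mm up. It lies 215 mm along the dispenser's -x from its origin. Axes as the dispenser's.
- drop (a point): Point on the shelf 35 mm out from the lip along the dispenser's -x; the sweets land about 25 to 45 mm out from the lip. The dish stands right with its centre over this point: its rim then reaches 20 mm under the lip, with 12 mm of height to spare, and does not touch the plinth, whose front edge is 70 mm from this point.
- dish_mid (a point): Centre of the dish, half-way up (14 mm above its underside). Loose round white china dish, 110 mm across the rim, 76 mm across the foot, 28 mm high, wall 4 mm, inside floor 5 mm up, 0.18 to 0.31 kg, friction on the shelf about 0.6. It starts 110 to 160 mm from its place, to the left or right of the chute's mouth. z is its axis.
- paddle (a point): Middle of the top face of the finger paddle, a brass plate 30 x 30 x 4 mm on the free end of the rocking lever, 70 mm from its pivot. At rest it is 131 mm above the shelf and slopes 0.25 rad, outer edge higher. Fully pressed it has sunk about 35 mm, moved under 5 mm sideways, and slopes 0.25 rad the other way. It takes about 1.5 N at first, 3.5 N at the stop; let go, it springs back.
- gate (a point): Middle of the lower edge of the gate, a brass blade 18 mm wide across the chute on the other end of the lever. Shut, this edge is 68 mm above the shelf, 5 mm over the chute floor; with the paddle fully down the blade is clear above the sweets.
- rocker (a joint): Angle of the brass rocking lever, pivoted on the post beside the chute (the post's clamping collar and its knurled knob are not to be turned): 0 at rest, gate shut; grows as the paddle is pressed down; 0.5 rad is the hard stop. The sweets pass under the gate from about 0.40 rad on.
- sweet1_center (a point): Centre of sweet 1: a hard white ball 28 mm across, 16 g, first in the row, against the gate. They roll down by themselves when the gate is up; the last is in the dish about 1 s later. Lying in the dish its centre is about 19 mm above the shelf.
- sweet2_center (a point): Centre of sweet 2: a hard white ball 28 mm across, 16 g, second in the row. They roll down by themselves when the gate is up; the last is in the dish about 1 s later. Lying in the dish its centre is about 19 mm above the shelf.
- sweet3_center (a point): Centre of sweet 3: a hard white ball 28 mm across, 16 g, third and last in the row. They roll down by themselves when the gate is up; the last is in the dish about 1 s later. Lying in the dish its centre is about 19 mm above the shelf.
- angel: Bystander: loose white bisque angel with wings, 66 mm across the robe, 115 mm high; origin under its centre.
- igloo: Bystander: loose blue resin igloo, dome 84 mm across and 44 mm high with an entrance reaching 62 mm from its centre (its own -x); origin under its centre. It stands beside the chute's mouth on the side where the dish is not.
- pedestal: Bystander: loose low gold-toned round display base, 84 mm across, 38 mm high; origin under its centre.
- bell: Bystander: loose small brass hand bell, 46 mm across, 65 mm high; origin under its centre.
- tealight: Bystander: loose glass tealight holder, 54 mm across, 38 mm high, standing 105 mm or so in front of the dish's place, towards the robot; origin under its centre.
- keepsake: Bystander: loose cherry keepsake box, 56 x 78 x 45 mm, towards the robot from the dish's place; origin under its centre.
Not all that is in view belongs to the job. Leave any black, red or turquoise look-alike of the part that bears sweet2_center alone.

How it is judged:
By the outcome, as a careful person would: the job done as asked, in the order asked, and still so for the second after the job is handed in, with the robot touching nothing.
It also fails if it takes over 45 s, if anything falls off the work surface, if the arm or the gripper's body presses on something with over 40 N, if the wrist force passes 120 N, or if a joint passes its speed limit or range.

## Working session

There is one attempt and no reset: what is moved stays moved. The work goes in short steps, Python scripts to look and compute and a tool call to move; the robot and the scene stay as the last step left them, time stands still between calls to the robot, and variables do not carry over. Pictures are saved under pics/ and viewed, at most 10 in all, crops included, and the job is handed in when it is done.

Besides the shell and the picture viewer there is one more tool, called as name(argument=value, ...), one argument or row to a line, values as JSON. move_arm: Moves the arm, as the interface text tells. Shift numbers are shares of 40 cm and turn numbers shares of 180 degrees, none past 1 either way. Its arguments: {"type":"object","properties":{"steps":{"type":"array"}},"required":["steps"]}

```bash
mkdir -p pics; ls; python3 - <<'E'
from plant import bot
import cv2,numpy as np,pickle
d={}
for n in("scene","side"):
    s=bot.snapshot(n);d[n]=s;cv2.imwrite(f"pics/{n}0.png",s["img"]);print(n,s["K"].tolist(),np.round(s["pose"],3).tolist())
pickle.dump(d,open("s0.pkl","wb"))
s=bot.read_state();print(s["ee_pos"],s["tool_rot"],s["time"],s["opening"])
E
```

```text
pics
scene [[544.18169011404, 0.0, 324.53235429196104], [0.0, 544.18169011404, 235.00857768859117], [0.0, 0.0, 1.0]] [[-0.137, 0.642, -0.754, 1.194], [0.99, 0.102, -0.094, 0.111], [0.017, -0.76, -0.65, 0.637], [0.0, 0.0, 0.0, 1.0]]
side [[523.0403445224498, 0.0, 326.0280824100468], [0.0, 523.0403445224498, 238.4397315927733], [0.0, 0.0, 1.0]] [[1.0, -0.018, 0.008, 0.575], [-0.018, -0.73, 0.684, -0.584], [-0.006, -0.684, -0.73, 0.777], [0.0, 0.0, 0.0, 1.0]]
[0.16827465 0.60157869 0.23061029] [-4.27088280e-01 -3.11230311e+00  1.93573076e-03] 0.1 1.001268924194353
```

View pics/scene0.png

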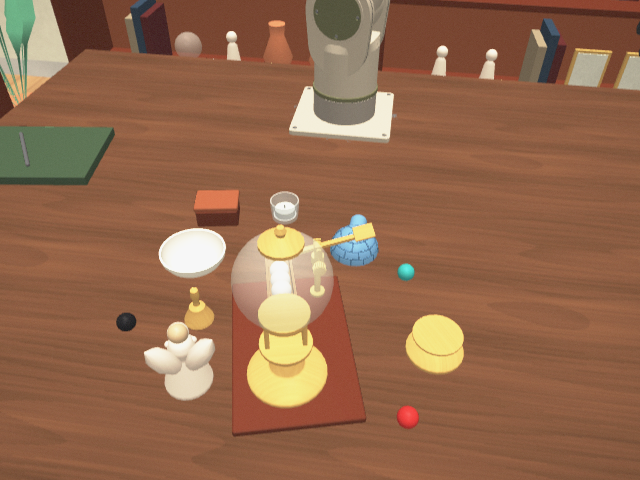

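View pics/side0.png

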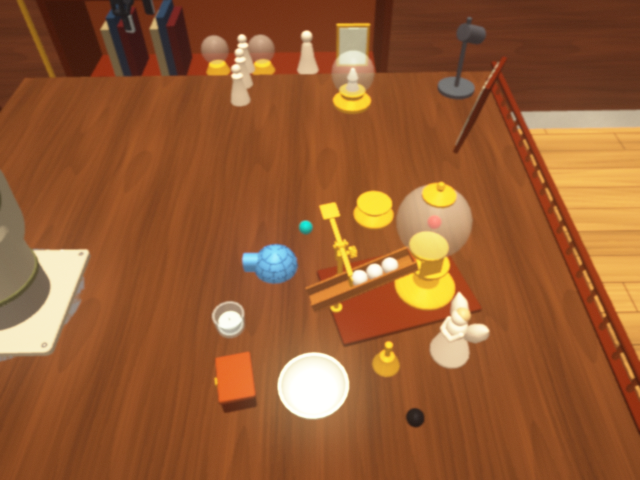

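The side view shows the dish at (314,385), the chute lip at about (310,295), the paddle at (330,211), sweets at (360,277), (375,271) and (390,265), the igloo at (272,263), the tealight at (229,320) and the box at (235,378). The scene view shows the dish at (193,253) and the paddle at (364,233).

Possible look-alikes are the coloured balls: turquoise at side (306,227), red at scene (408,417) and black at side (415,417). The white row in the chute holds the real sweets. The gold pedestal at (374,208) and the dome plate are not the paddle. I'll check this in one close crop.

```bash
cat > h.py <<'E'
import numpy as np,cv2
def ray(s,p):
    d=s["pose"][:3,:3]@np.linalg.inv(s["K"])@np.array([p[0],p[1],1.]);return s["pose"][:3,3],d/np.linalg.norm(d)
def plane(s,p,z):
    o,d=ray(s,p);return o+d*(z-o[2])/d[2]
def tri(s1,p1,s2,p2):
    o1,d1=ray(s1,p1);o2,d2=ray(s2,p2)
    t=np.linalg.lstsq(np.c_[d1,-d2],o2-o1,rcond=None)[0]
    a,b=o1+t[0]*d1,o2+t[1]*d2;return (a+b)/2,np.linalg.norm(a-b)
def proj(s,P):
    c=np.linalg.inv(s["pose"])@np.r_[P,1];q=s["K"]@c[:3];return q[:2]/q[2]
E
python3 - <<'E'
import pickle,cv2,numpy as np
from h import *
d=pickle.load(open("s0.pkl","rb"));a,b=d["scene"],d["side"]
A=cv2.resize(a["img"][190:330,150:440][:, :],None,fx=2.7,fy=2.7,interpolation=2)[:,:800]
B=cv2.resize(b["img"][190:430,200:420],None,fx=2.5,fy=2.5,interpolation=2)
cv2.imwrite("pics/a1.png",A);cv2.imwrite("pics/b1.png",B)
# dish: white mask contour
for n,s,(x,y) in(("scene",a,(193,253)),("side",b,(314,385))):
    h=cv2.cvtColor(s["img"],cv2.COLOR_BGR2HSV);m=((h[...,1]<75)&(h[...,2]>150)).astype(np.uint8)
    m[:y-55]=0;m[y+55:]=0;m[:,:x-55]=0;m[:,x+55:]=0
    c=max(cv2.findContours(m,0,1)[0],key=cv2.contourArea)
    hu=cv2.convexHull(c)[:,0]
    P=np.array([plane(s,p,.028) for p in hu]);e=cv2.fitEllipse(hu.astype(np.float32))
    print(n,"dish rim",cv2.minEnclosingCircle(P[:,:2].astype(np.float32)),e,plane(s,e[0],.028))
E
```

```text
scene dish rim ((0.5619655251502991, -0.1849646270275116), 0.06141377612948418) ((192.2300567626953, 252.3440399169922), (48.799598693847656, 67.44139862060547), 79.53529357910156) [ 0.56465999 -0.18658577  0.028     ]
side dish rim ((0.5576319098472595, -0.19136589765548706), 0.05628739297389984) ((312.8699645996094, 385.2183532714844), (66.35688781738281, 71.15327453613281), 83.52738189697266) [ 0.55748224 -0.19396221  0.028     ]
```

View pics/b1.png

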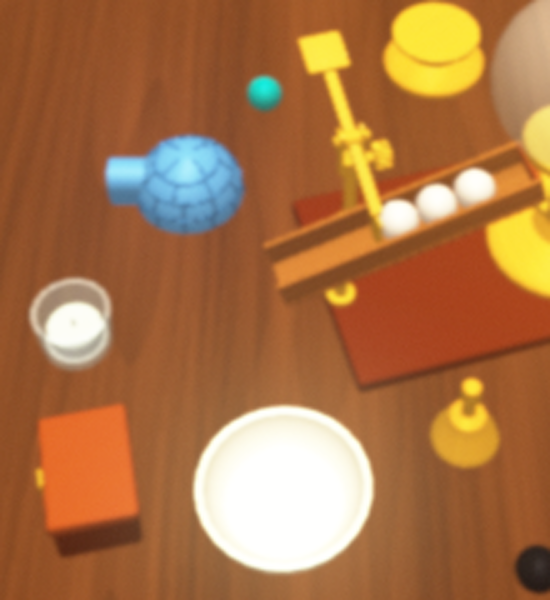

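View pics/a1.png

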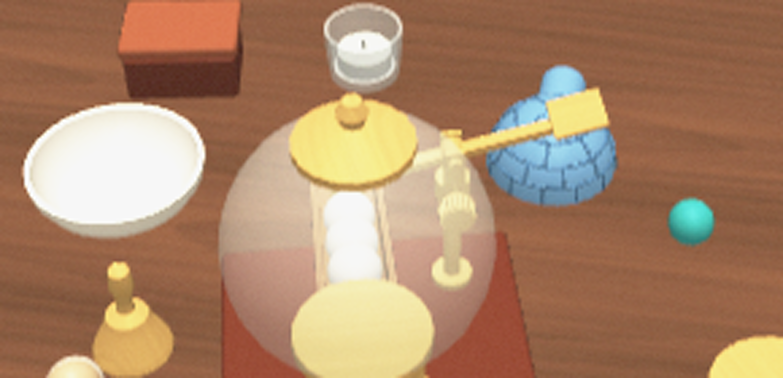

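The close crop confirms the choice: three white balls in the chute behind the gate, at crop (398,218), (436,203) and (475,187). The paddle corners are at crop (299,38), (340,31), (350,65) and (309,76), and the dish is at (283,488). The chute lip runs from about (265,245) to (283,297).

```bash
python3 - <<'E'
import pickle
from h import *
np.set_printoptions(precision=4,suppress=True)
d=pickle.load(open("s0.pkl","rb"));a,b=d["scene"],d["side"]
B=lambda x,y:(200+x/2.5-.3,190+y/2.5-.3)
A=lambda x,y:(150+x/2.7-.3,190+y/2.7-.3)
print("knob",tri(a,A(351,97),b,(440,184)))
print("sweets",*[tri(a,p,b,q) for p,q in((A(349,211),B(399,218)),(A(352,237),B(436,203)),(A(355,265),B(475,187)))])
pa=[(550,100),(601,91),(607,124),(557,137)]; pb=[(299,38),(340,31),(350,65),(309,76)]
print("paddle centre",tri(a,A(*np.mean(pa,0)),b,B(*np.mean(pb,0))))
for p in pb: print(" pad corner side z131",plane(b,B(*p),.131))
print("lip far/near floor z44",plane(b,B(272,266),.044),plane(b,B(281,292),.044),"walltops z66",plane(b,B(265,245),.066),plane(b,B(278,280),.066), "bottom z40",plane(b,B(284,299),.04))
print("plinth z12",plane(b,B(362,386),.012),plane(b,(478,304),.012),plane(b,B(295,203),.012),plane(a,(232,425),.012),plane(a,(361,418),.012),plane(a,A(507,235),.012),plane(a,A(222,280),.012))
m=lambda s,q,z:plane(s,q,z)
print("igloo",m(b,B(190,195),.02),m(b,B(107,180),.02),"tealight",m(b,B(73,350),0.0),m(a,A(363,75),0),"box",[m(b,B(*q),.045) for q in((40,420),(124,405),(137,517),(47,530))])
print("bell base",m(b,B(465,440),.01),"angel",m(b,(451,350),.01))
for n,s,c in(("a",a,(192.2,252.3)),):
  print("dish",tri(a,(192.2,250.5),b,(313.5,384)))
E
```

```text
knob (array([0.7525, 0.0065, 0.2626]), np.float64(0.001941240328005359))
sweets (array([ 0.6372, -0.0248,  0.0848]), np.float64(0.0021468620883399424)) (array([ 0.6626, -0.0177,  0.0913]), np.float64(0.0019497749309650735)) (array([ 0.6892, -0.0105,  0.0988]), np.float64(0.0019278185328079139))
paddle centre (array([0.5893, 0.0925, 0.1292]), np.float64(0.0024609090607185078))
 pad corner side z131 [0.5719 0.1046 0.131 ]
 pad corner side z131 [0.6017 0.1113 0.131 ]
 pad corner side z131 [0.6076 0.076  0.131 ]
 pad corner side z131 [0.5785 0.0657 0.131 ]
lip far/near floor z44 [ 0.5504 -0.0337  0.044 ] [ 0.5567 -0.056   0.044 ] walltops z66 [ 0.5463 -0.0323  0.066 ] [ 0.5553 -0.062   0.066 ] bottom z40 [ 0.5587 -0.059   0.04  ]
plinth z12 [ 0.6105 -0.1116  0.012 ] [ 0.8528 -0.0342  0.012 ] [0.5665 0.0492 0.012 ] [ 0.8486 -0.0434  0.012 ] [0.8152 0.1156 0.012 ] [0.5682 0.0558 0.012 ] [ 0.6302 -0.1031  0.012 ]
igloo [0.4874 0.0522 0.02  ] [0.4234 0.0686 0.02  ] tealight [ 0.4098 -0.0707  0.    ] [ 0.4163 -0.0624  0.    ] box [array([ 0.4042, -0.1522,  0.045 ]), array([ 0.4565, -0.1426,  0.045 ]), array([ 0.4705, -0.2192,  0.045 ]), array([ 0.4176, -0.2264,  0.045 ])]
bell base [ 0.6762 -0.1525  0.01  ] angel [ 0.7881 -0.1256  0.01  ]
dish (array([ 0.558 , -0.1898,  0.0251]), np.float64(0.001326662839397553))
```

move_arm(
  steps=[
    [0.6,-0.81,-0.557,0,0.33],
    [0.6,-0.81,-0.557,0,0.33],
    [0.6,-0.81,-0.557,0,0.33],
    [0.6,-0.81,-0.557,0,0.33],
    [0.6,-0.81,-0.557,0,0.33],
    [0.6,-0.81,-0.557,0,0.33],
    [0.6,-0.81,-0.557,0,0.33],
    [0.6,-0.81,-0.557,0,0.33],
    [0.6,-0.81,-0.557,0,0.33],
    [0.6,-0.81,-0.557,0,0.33],
  ],
)

```text
time: 1.1
ee_pos: [0.4206, 0.2994, 0.2311]
tool_rot: [-1.915, -2.49, 0.0]
force: [-0.6, 1.4, 0.2]
opening: 0.601
finger_force: 0.0
```

move_arm(
  steps=[
    [0.6,-1,0.02,0,0],
    [0.6,-1,0.02,0,0],
    [0.6,-1,0.02,0,0],
    [0.6,-1,0.02,0,0],
    [0.6,-1,0.02,0,0],
    [0.6,-1,0.02,0,0],
    [0.6,-1,0.02,0,0],
    [0.6,-1,0.02,0,0],
    [0.6,-1,0.02,0,0],
  ],
)

```text
time: 2.0
ee_pos: [0.5318, -0.0899, 0.2313]
tool_rot: [1.92, 2.484, -0.003]
force: [-0.3, -0.1, -0.6]
opening: 0.603
finger_force: 0.0
```

move_arm(
  steps=[
    [0.6,-0.48,0,0,0],
    [0.6,-0.48,0,0,0],
    [0.6,-0.48,0,0,0],
    [0.6,-0.48,0,0,0],
    [0.6,-0.48,0,0,0],
    [0.6,-0.48,0,0,0],
    [0.6,-0.48,0,0,0],
  ],
)

```text
time: 2.7
ee_pos: [0.5818, -0.2671, 0.2308]
tool_rot: [-1.908, -2.494, -0.002]
force: [0.5, 1.3, -0.7]
opening: 0.597
finger_force: 0.0
```

```bash
python3 - <<'E'
from plant import bot
import cv2,pickle
from h import *
s=bot.snapshot("wrist");cv2.imwrite("pics/w1.png",s["img"]);pickle.dump(s,open("w1.pkl","wb"))
print(bot.read_state()["ee_pos"],s["pose"].round(3).tolist(),s["K"][0])
for n,P in dict(dish=(.559,-.19,.028),lip=(.548,-.048,.044),drop=(.515,-.058,0)).items():print(n,proj(s,P))
E
```

```text
[ 0.58180787 -0.26714953  0.23108833] [[0.965, 0.254, 0.069, 0.564], [0.263, -0.931, -0.252, -0.203], [0.0, 0.261, -0.965, 0.374], [0.0, 0.0, 0.0, 1.0]] [430.62718913   0.         316.14279502]
dish [314.10372561 104.88797028]
lip [ 355.00606934 -122.65195712]
drop [303.6013365  -88.60597444]
```

View pics/w1.png

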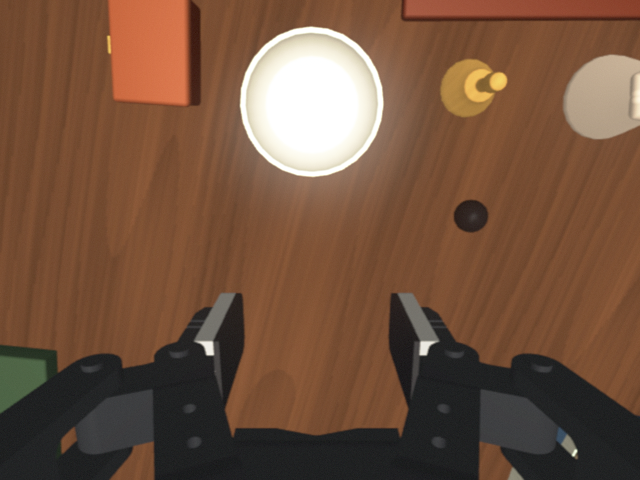

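The wrist view shows the dish rim centred at (312,102), the bell at (470,88), the black ball at (470,216) and the plinth front corner at (404,18). The plinth edge lies parallel to the image rows, so the tool is aligned with the chute.

```bash
python3 - <<'E'
import pickle
from h import *
s=pickle.load(open("w1.pkl","rb"))
for n,p,z in(("dish",(312,102),.028),("rimR",(383,102),.028),("rimTop",(312,27),.028),("rimBot",(312,177),.028),("black",(470,216),.014),("bell",(470,88),.005),("plinth corner",(404,18.5),.012),("plinth edge",(636,19),.012),("boxcorner",(198,104),0),("boxtop",(190,105),.045)):print(n,plane(s,p,z).round(4))
E
```

```text
dish [ 0.5569 -0.1884  0.028 ]
rimR [ 0.6094 -0.1741  0.028 ]
rimTop [ 0.5432 -0.1377  0.028 ]
rimBot [ 0.5718 -0.2437  0.028 ]
black [ 0.7108 -0.242   0.014 ]
bell [ 0.6771 -0.1434  0.005 ]
plinth corner [ 0.6086 -0.1105  0.012 ]
plinth edge [ 0.7799 -0.0642  0.012 ]
boxcorner [ 0.4656 -0.2136  0.    ]
boxtop [ 0.4719 -0.2145  0.045 ]
```

move_arm(
  steps=[
    [0.6,0,-0.014,0.12,0],
    [0.6,0,-0.014,0.24,0],
    [0.6,0,-0.014,0.36,0],
    [0.6,0,-0.014,0.45,0],
    [0.6,0,-0.014,0.51,0],
    [0.6,0,-0.014,0.54,0],
    [0.6,0,-0.014,0.547,0],
    [0.6,0,-0.014,0.547,0],
  ],
)

```text
time: 3.55
ee_pos: [0.5764, -0.2707, 0.0134]
tool_rot: [1.911, 2.492, 0.001]
force: [-0.4, -0.3, 0.8]
opening: 0.603
finger_force: 0.0
```

move_arm(
  steps=[
    [0.6,0.02,0,0,0],
    [0.6,0.04,0,0,0],
    [0.6,0.055,0,0,0],
    [0.6,0.07,0,0,0],
    [0.6,0.085,0,0,0],
    [0.6,0.105,0,0,0],
    [0.6,0.125,0,0,0],
    [0.6,0.15,0,0,0],
    [0.6,0.175,0,0,0],
    [0.6,0.195,0,0,0],
    [0.6,0.205,0,0,0],
    [0.6,0.205,0,0,0],
  ],
)

```text
time: 4.75
ee_pos: [0.5543, -0.1908, 0.0123]
tool_rot: [-1.911, -2.492, -0.001]
force: [0.4, -0.4, 1.1]
opening: 0.595
finger_force: 0.2
```

```bash
python3 - <<'E'
from plant import bot
import cv2,pickle
from h import *
s=bot.snapshot("wrist");pickle.dump(s,open("w2.pkl","wb"))
b=bot.snapshot("side")
w=cv2.resize(s["img"],(480,360));c=cv2.resize(b["img"][240:420,180:480],(480,288))
cv2.imwrite("pics/w2.png",np.vstack([w,c])[:600])
st=bot.read_state();print(st["ee_pos"],st["force"])
E
```

```text
[ 0.55415205 -0.19138424  0.01214117] [-0.34085995  0.04300138 -0.09460897]
```

View pics/w2.png

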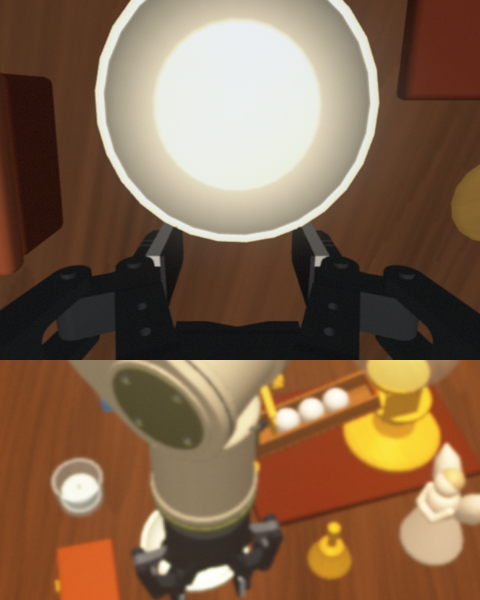

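The wrist view (at 0.75 scale) shows the dish cradled by both fingers, with rim columns 96 to 378 and the rim bottom at row 242. Nothing else is touched. Next I work out how far it still has to go.

```bash
python3 - <<'E'
import pickle
from h import *
s=pickle.load(open("w2.pkl","rb"));u=np.array([.965,.263]);v=np.array([-.263,.965])
t=np.array([.5542,-.1914])
f=lambda p,z:(lambda q:(q.round(4),q@u,q@v))(plane(s,p,z)[:2])
bot_=f((237/.75,242/.75),.028);L=f((96/.75,101/.75),.028);R=f((378/.75,101/.75),.028)
print("tcp",t@u,t@v,"bottom",bot_,"L",L,"R",R,"centre u",(L[1]+R[1])/2,"v",bot_[2]+.055,(L[2]+R[2])/2)
print("plinth corner",f((399/.75,98/.75),.012))
E
```

```text
tcp 0.48446480000000003 -0.3304556 bottom (array([ 0.5528, -0.1864]), np.float64(0.4844310168258447), np.float64(-0.3252461609598781)) L (array([ 0.4852, -0.1434]), np.float64(0.4305350369273269), np.float64(-0.2660298396883296)) R (array([ 0.5896, -0.1153]), np.float64(0.5386218595123728), np.float64(-0.26628931481722007)) centre u 0.48457844821984986 v -0.2702461609598781 -0.26615957725277484
plinth corner (array([ 0.6045, -0.1104]), np.float64(0.5543059356924696), np.float64(-0.2654871500967154))
```

move_arm(
  steps=[
    [0.6,0.02,0,0,0],
    [0.6,0.045,0,0,0],
    [0.6,0.07,0,0,0],
    [0.6,0.095,0,0,0],
    [0.6,0.12,0,0,0],
    [0.6,0.14,0,0,0],
    [0.6,0.155,0,0,0],
    [0.6,0.17,0,0,0],
    [0.6,0.18,0,0,0],
    [0.6,0.188,0,0,0],
    [0.6,0.191,0,0,0],
    [0.6,0.191,0,0,0],
  ],
)

```text
time: 6.05
ee_pos: [0.5347, -0.1181, 0.0125]
tool_rot: [-1.913, -2.492, -0.0]
force: [0.7, -0.8, -0.8]
opening: 0.599
finger_force: 0.1
```

move_arm(
  steps=[
    [0.6,-0.03,0,0,0],
    [0.6,-0.1,0,0,0],
    [0.6,-0.2,0,0,0],
    [0.6,-0.25,0,0,0],
    [0.6,-0.25,0,-0.1,0],
    [0.6,-0.25,0,-0.22,0],
    [0.6,-0.25,0,-0.34,0],
    [0.6,-0.25,0,-0.46,0],
    [0.6,-0.25,0,-0.5,0],
    [0.6,-0.25,0,-0.5,0],
  ],
)

```text
time: 7.05
ee_pos: [0.5617, -0.2166, 0.2156]
tool_rot: [1.911, 2.487, 0.004]
force: [0.8, -0.6, -0.3]
opening: 0.604
finger_force: 0.0
```

```bash
python3 - <<'E'
from plant import bot
import cv2,pickle
from h import *
s=bot.snapshot("wrist");b=bot.snapshot("side");pickle.dump((s,b),open("w3.pkl","wb"))
w=cv2.resize(s["img"],(480,360));c=cv2.resize(b["img"][230:350,200:440],(480,240),interpolation=2)
cv2.imwrite("pics/w3.png",np.vstack([w,c]))
st=bot.read_state();print(st["ee_pos"],st["force"])
E
```

```text
[ 0.56030185 -0.21538148  0.21198183] [-0.35472232  0.78009081 -0.45822901]
```

View pics/w3.png

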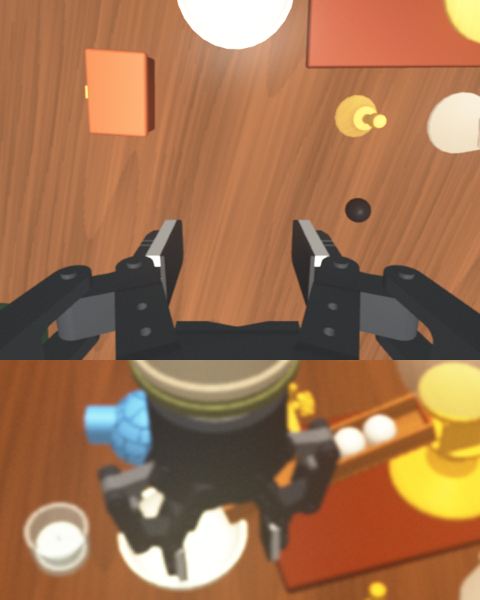

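The dish now stands at the top of the wrist view, with its lower rim at crop (235,48), and the gripper is clear. I'll rise and look from above the lip to check the placing.

move_arm(
  steps=[
    [0.6,0,0,-0.1,0],
    [0.3,0.1,0,-0.2,0],
    [0,0.2,0,-0.25,0],
    [0,0.3,0,-0.25,0],
    [0,0.3,0,-0.25,0],
    [0,0.3,0,-0.25,0],
  ],
)

```text
time: 7.75
ee_pos: [0.5292, -0.098, 0.3112]
tool_rot: [-1.909, -2.493, 0.002]
force: [0.5, -0.3, 0.2]
opening: -0.003
finger_force: 0.0
```

```bash
python3 - <<'E'
from plant import bot
import cv2,pickle
from h import *
s=bot.snapshot("wrist");b=bot.snapshot("side");pickle.dump((s,b),open("w4.pkl","wb"))
cv2.imwrite("pics/w4.png",s["img"])
st=bot.read_state();print(st["ee_pos"],st["tool_rot"],st["opening"])
E
```

```text
[ 0.52916856 -0.1000712   0.31143889] [-1.91435196 -2.48967971  0.00256243] 0.0010104395474092394
```

View pics/w4.png

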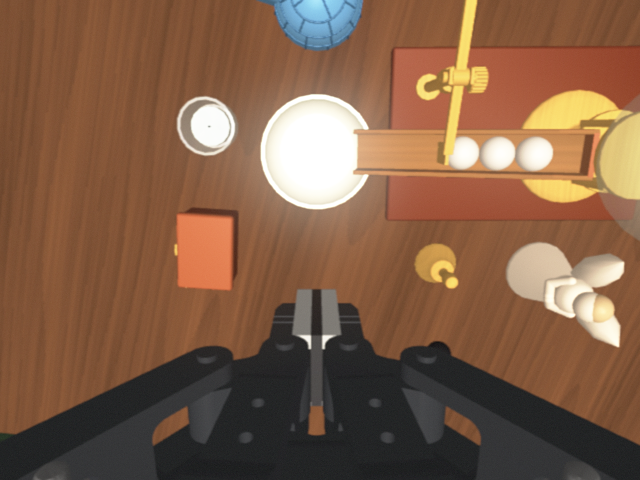

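The wrist view now shows the dish rim centred at about (317,152), the lip edge at column 356 over rows 130 to 175, sweets at (462,153), (497,153) and (535,153), and the lever running up out of view.

```bash
python3 - <<'E'
import pickle
from h import *
s,b=pickle.load(open("w4.pkl","rb"));u=np.array([.965,.263]);v=np.array([-.263,.965])
f=lambda p,z:(lambda q:(q.round(4),(q@u).round(4),(q@v).round(4)))(plane(s,p,z)[:2])
print("dish",f((316.5,152),.028),"L",f((261,152),.028),"T",f((316,95),.028),"B",f((316,209),.028))
print("lip floor",f((357.5,152.5),.044),"wall",f((354,130),.066),f((354,175),.066))
print("plinth",f((394,47),.012),f((387,219),.012),"sweet1",f((462,153),.085),"tealight",f((207,127),.0))
q=np.array([.5893,.0925]);print("paddle uv",q@u,q@v);
q=np.array([.5292,-.1]);print("tcp",q@u,q@v)
E
```

```text
dish (array([ 0.5185, -0.0599]), np.float64(0.4846), np.float64(-0.1942)) L (array([ 0.4664, -0.074 ]), np.float64(0.4306), np.float64(-0.1941)) T (array([ 0.5042, -0.0092]), np.float64(0.4842), np.float64(-0.1415)) B (array([ 0.5328, -0.1144]), np.float64(0.484), np.float64(-0.2505))
lip floor (array([ 0.5554, -0.0493]), np.float64(0.523), np.float64(-0.1936)) wall (array([ 0.5445, -0.0307]), np.float64(0.5174), np.float64(-0.1729)) (array([ 0.5557, -0.0683]), np.float64(0.5183), np.float64(-0.212))
plinth (array([0.5641, 0.0528]), np.float64(0.5582), np.float64(-0.0974)) (array([ 0.6083, -0.1082]), np.float64(0.5586), np.float64(-0.2644)) sweet1 (array([ 0.636, -0.025]), np.float64(0.6072), np.float64(-0.1914)) tealight (array([ 0.4045, -0.0668]), np.float64(0.3728), np.float64(-0.1708))
paddle uv 0.5930019999999999 -0.06572340000000002
tcp 0.484378 -0.23567960000000002
```

move_arm(
  steps=[
    [0,0.08,0.09,0,0],
    [0,0.16,0.18,0,0],
    [0,0.24,0.27,0,0],
    [0,0.24,0.27,0,0],
    [0,0.24,0.27,0,0],
    [0,0.24,0.27,0,0],
  ],
)

```text
time: 8.45
ee_pos: [0.609, 0.0192, 0.312]
tool_rot: [1.917, 2.489, -0.002]
force: [-0.2, -0.9, 0.4]
opening: 0.001
finger_force: 0.0
```

```bash
python3 - <<'E'
from plant import bot
import cv2,pickle
from h import *
s=bot.snapshot("wrist");pickle.dump(s,open("w5.pkl","wb"))
u=np.array([.965,.263]);v=np.array([-.263,.965])
st=bot.read_state();t=st["ee_pos"];print(t,t[:2]@u,t[:2]@v)
print("expect px",proj(s,(.5893,.0925,.131)))
cv2.imwrite("pics/w5.png",s["img"])
E
```

```text
[0.60885279 0.01926343 0.31238518] 0.5926092291353683 -0.1415390753111149
expect px [316.37617882 109.5949542 ]
```

View pics/w5.png

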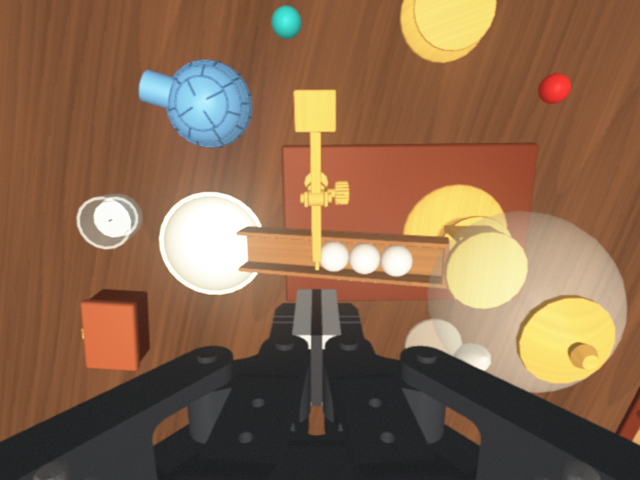

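The paddle shows at cols 294–336, rows 90–131, centre (315,110), about 1 px from my prediction. Its position is confirmed, so I go above it and press.

move_arm(
  steps=[
    [0,0.1,0,0,0],
    [0,0.192,-0.002,0,0],
    [0,0.192,-0.002,0.1,0],
    [0,0.192,-0.002,0.2,0],
    [0,0.192,-0.002,0.3,0],
    [0,0.192,-0.002,0.38,0],
    [0,0.192,-0.002,0.42,0],
    [0,0.192,-0.002,0.42,0],
  ],
)

```text
time: 9.3
ee_pos: [0.587, 0.0941, 0.1426]
tool_rot: [-1.914, -2.488, 0.005]
force: [-0.2, -0.5, -0.2]
opening: -0.001
finger_force: 0.0
```

move_arm(
  steps=[
    [0,0,0,0.03,0],
    [0,0,0,0.06,0],
    [0,0,0,0.085,0],
    [0,0,0,0.1,0],
    [0,0,0,0.108,0],
    [0,0,0,0.108,0],
  ],
)

```text
time: 9.9
ee_pos: [0.5887, 0.0958, 0.1013]
tool_rot: [1.913, 2.492, 0.001]
force: [1.0, 1.5, 3.7]
opening: 0.0
finger_force: 1.6
```

move_arm(
  steps=[
    [0,0,0,0.004,0],
    [0,0,0,0.008,0],
    [0,0,0,0.008,0],
  ],
)

```text
time: 10.2
ee_pos: [0.5887, 0.0955, 0.0982]
tool_rot: [1.913, 2.491, 0.0]
force: [2.4, 1.0, 3.7]
opening: 0.001
finger_force: 1.6
```

move_arm(
  steps=[
    [0,0,0,0.003,0],
    [0,0,0,0.006,0],
    [0,0,0,0.006,0],
  ],
)

```text
time: 10.5
ee_pos: [0.589, 0.0955, 0.097]
tool_rot: [1.913, 2.491, 0.002]
force: [-2.6, -0.7, 15.2]
opening: 0.004
finger_force: 7.4
```

At the stop (15 N). I hold for 2 s more, then check by mask where the sweets are.

move_arm(
  steps=[
    [0,0,0,0,0],
    [0,0,0,0,0],
    [0,0,0,0,0],
    [0,0,0,0,0],
    [0,0,0,0,0],
    [0,0,0,0,0],
    [0,0,0,0,0],
    [0,0,0,0,0],
    [0,0,0,0,0],
    [0,0,0,0,0],
    [0,0,0,0,0],
    [0,0,0,0,0],
  ],
)

```text
time: 11.7
ee_pos: [0.589, 0.0954, 0.0971]
tool_rot: [1.913, 2.491, 0.002]
force: [-1.6, -0.6, 15.1]
opening: 0.0
finger_force: 7.3
```

```bash
python3 - <<'E'
from plant import bot
import cv2,pickle
from h import *
w=bot.snapshot("wrist");b=bot.snapshot("side");a=bot.snapshot("scene")
c=cv2.resize(b["img"][180:360,180:480],(600,360),interpolation=2);k=cv2.resize(a["img"][180:310,150:450],(600,240),interpolation=2)
cv2.imwrite("pics/c6.png",np.vstack([c,k])[:600]);print(bot.read_state()["force"])
E
```

```text
[-2.7550564  -0.81087306 15.1172753 ]
```

View pics/c6.png

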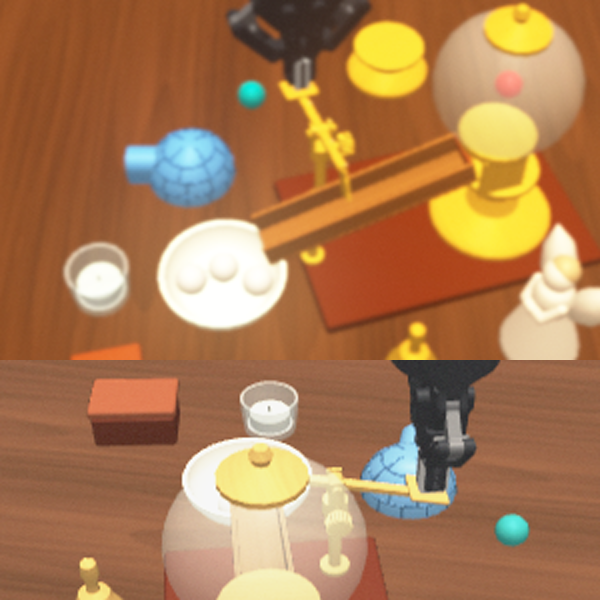

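All three sweets lie in the dish, at crop (190,278), (223,266) and (258,278), and the chute is empty. I release the paddle gently.

move_arm(
  steps=[
    [0,0,0,-0.02,0],
    [0,0,0,-0.05,0],
    [0,0,0,-0.08,0],
    [0,0,0,-0.11,0],
    [0,0,0,-0.16,0],
    [0,0,0,-0.26,0],
    [0,0,0,-0.37,0],
    [0,0,0,-0.45,0],
    [0,0,0,-0.45,0],
    [0,0,0,-0.45,0],
    [0,0,0,-0.45,0],
  ],
)

```text
time: 12.95
ee_pos: [0.5878, 0.0958, 0.2747]
tool_rot: [-1.912, -2.491, 0.002]
force: [-0.7, -0.6, -0.8]
opening: 0.003
finger_force: 0.0
```

```bash
python3 - <<'E'
from plant import bot
import cv2,pickle
from h import *
b=bot.snapshot("side");o=pickle.load(open("s0.pkl","rb"))["side"]["img"]
# paddle/lever/gate back at rest: compare with first picture round the lever
y=lambda i:cv2.inRange(cv2.cvtColor(i,cv2.COLOR_BGR2HSV),(18,120,120),(35,255,255))[200:285,315:358]>0
p,q=y(b["img"]),y(o);print("lever overlap",(p&q).sum()/(p|q).sum(),bot.read_state()["ee_pos"],bot.read_state()["force"])
E
```

```text
lever overlap 0.9690309690309691 [0.58777399 0.09571293 0.27453444] [ 0.10448344 -0.37287087 -0.27616139]
```

The lever is back at rest with the gate shut, so I hand the job in.

```bash
python3 -c "
from plant import bot
print(bot.close_job())"
```

```text
the job is handed in; nothing more can be done
None
```

I pushed the dish under the chute's lip, all three sweets rolled into it, the gate is shut again, no ornament was touched as far as the camera views show, and the job was handed in at about 13 s; no verdict was shown.

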